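Unlock the child-resistant cap of the square solvent bottle

TASK

On the workshop bench, unlock the child-resistant cap of the squat square bottle: grip the cap, press it firmly down and, keeping it down, turn it anticlockwise (seen from above) as far as it goes, a little under a quarter turn. Then let the cap spring back up and leave it there turned, with nothing touching it. Keep off the taller round bottle, which has the same cap.

Things in the scene. Friction and masses are not known exactly. Their poses are not given: they have to be found in the camera images.
- cap_top (a point): Centre of the square bottle's cap top, 173 mm above the bench. Black ribbed cap, 44 mm across, 30 mm tall; 16 mm of free neck (32 mm across) below it, then a shoulder sloping 20 mm down to a white body 90 mm square, 95 mm tall. It stands in a plywood holder (124 mm square, 42 mm tall) screwed to the bench: cannot turn or slide. z up; x along the grey rib on the cap, turning with it.
- cap (a joint): Turn of the square bottle's cap, rad: 0 locked (the start), grows anticlockwise seen from above, end stop 1.45. Unless the cap is 5 mm or more down, a tooth stops it at about 0.1. Pressed, it passes below the tooth and is clear of it at about 0.9; let up there, it cannot turn back. Turning takes 0.05 to 0.15 N m.
- cap_press (a joint): How far the square bottle's cap is pressed down, m: 0 up, 0.008 fully down on its stop. A spring pushes it back up with 6 N at the top and 11 N at the bottom.
- round_bottle: The bottle to keep off: slimmer, taller, round, white, body 70 mm across and 125 mm tall, the same kind of cap with its top 203 mm above the bench, in a plywood holder 104 mm square, 42 mm tall, screwed to the bench. Origin: centre of the holder's underside, on the bench and the bottle's axis; z up.
Not all that is in view belongs to the job. What is shaped like the part that bears cap_top but green is not meant.

How it is judged:
On the way:
1. the square bottle's cap is pressed down while still locked (value of joint cap_press above 0.004 m and value of joint cap below 0.5 rad), for 0.02 s.
At the end, for the whole second after the job is handed in: The square bottle's cap is turned more than 1.05 rad (60 degrees) anticlockwise, past its ratchet, and has sprung back up to within 2 mm of its top position (value of joint cap above 1.05 rad and value of joint cap_press below 0.002 m); the robot touches nothing.
It fails at once if the robot pushes on the round bottle or its cap with more than 3 N (contact force between any of the fingers, the arm and round_bottle above 3 N).
It also fails if it takes over 32 s, if anything falls off the work surface, if the arm or the gripper's body presses on something with over 40 N, if the wrist force passes 120 N, or if a joint passes its speed limit or range.

ROBOT

A 6-joint arm with a two-finger parallel gripper is mounted at the origin on the work surface. World frame = base frame: x ahead of the robot, y to its left, z up, the work surface at z = 0. Lengths are in m, angles in rad, forces in N, time in s.
With the tool pointing down it reaches from about 0.35 to 1 m from the base axis. Payload 7.1 kg.
Tool frame: the origin (TCP) lies between the finger pads; the fingertips stand 22 mm ahead of it and the grasp point (between the pads) lies 3 mm ahead of it; x points along the fingers, y is the direction in which the jaws open and shut, and the axes are right-handed (so a half turn about x gives the same grasp; the last joint's range is limited). The gripper opens to 85 mm and grips with 20 to 120 N. Pads are 22 mm wide; open, the fingers measure 114 mm over their backs; the gripper's body (76 mm by 85 mm) begins 54 mm behind the grasp point. The pads swing forward as they close: fully open they stand 13 mm farther back than shut.
Start: joints at [-1.18, 0.423, 1.63, -0, 1.089, -0.019], TCP at [0.249, -0.573, 0.253] pointing down, gripper open.
Joint ranges: [-3, 3], [-0.9, 2.11], [0.09, 2.58], [-1.31, 4.45], [0.11, 2.69], [-2.54, 2.54]. Speed limits (rad/s): [2.39, 2.39, 3.01, 3.14, 3.14, 3.14].

INTERFACE

Orientations are given as a rotation vector (axis times angle).
In Python, from rig import manip gives the robot as it stands. The module is installed in compiled form; this text tells all that it offers. Calls block until the motion is done:
- manip.move_to(position, orientation): joint-space move of the TCP to a pose.
- manip.servo_line(position, orientation=None, rate=0.15): straight line of the TCP; orientation=None keeps the orientation; rate is the mean speed in m/s.
- manip.set_joints(angles): joint-space move.
- manip.command_gripper(opening, f_grip=None): finger opening in m; f_grip is the grip in N (None keeps the last); returns when the fingers have stopped.
- manip.hold(seconds).
- manip.solve_ik(position, orientation): joint angles nearest the present ones, or None.
- manip.camera(name): name is "scene" or "top" or "wrist"; returns a dict with "image" (420x560x3 uint8, red, green, blue), "fx", "fy", "cx", "cy" (pixels), "cam_to_world" (4x4, takes a point from camera to world coordinates); the wrist camera has in their place "mount" (4x4, takes a point from camera to tool coordinates, whose origin is the TCP and whose axes are the tool frame's). Camera axes: x right, y down, z forward; pixel columns grow to the right and rows downward; lengths in m; the calibration is good to about 2 mm. A picture is of the moment at which its call begins: read the wrist's pose just before it. There is no depth.
A pose or a line that the arm cannot do raises manip.IKError and nothing moves.
- manip.sign_off(): hands the job in, once; it reports no verdict.
Readings, each from a call of its own:
- manip.get_time(): time.
- manip.get_joint_positions(): joint angles.
- manip.get_joint_vel(): joint speeds.
- manip.get_tau(): joint torques, N m.
- manip.get_position(): TCP position.
- manip.get_ee_rot(): TCP orientation.
- manip.get_contact_force(): force on the tool from outside, world axes, zero at the start.
- manip.get_torque(): the same for the moment, N m.
- manip.get_width(): finger opening in m.
Only numpy, scipy, OpenCV 4.12 (cv2) and the standard library are available. Lean on these libraries where they do the work, as an engineer would, in place of code of your own. Each camera call takes 0.05 s, during which the arm holds its last target. There are 200 camera calls.

## Working session

There is one attempt and no reset: what is moved stays moved. The work goes in short steps, each a Python script; the robot and the scene stay as the last script left them, time stands still between calls to the robot, and variables do not carry over. Pictures are saved under pics/ and viewed, about 8 in all and at most 12, crops included, and the job is handed in when it is done.

```bash
mkdir -p pics; python3 - <<'E'
from rig import manip
import cv2,pickle,numpy as np
d={}
for n in("scene","top"):
    c=manip.camera(n);d[n]=c;cv2.imwrite(f"pics/{n}0.png",c["image"][...,::-1])
    print(n,c["fx"],c["cx"],c["cy"],np.round(c["cam_to_world"],3).tolist())
c=manip.camera("wrist");print(np.round(c["mount"],3).tolist(),c["fx"])
pickle.dump(d,open("cams.pkl","wb"))
print(manip.get_time(),manip.get_ee_rot(),manip.get_position(),manip.get_contact_force())
E
```

```text
scene 382.29148048248896 274.4044288891627 208.28924114616186 [[-0.03, 0.539, -0.842, 1.104], [1.0, 0.012, -0.028, 0.037], [-0.005, -0.842, -0.539, 0.503], [0.0, 0.0, 0.0, 1.0]]
top 385.4954401002224 280.0465683183665 205.6336222190463 [[-0.027, -0.994, 0.104, 0.477], [-1.0, 0.028, 0.004, 0.01], [-0.007, -0.104, -0.995, 0.899], [0.0, 0.0, 0.0, 1.0]]
[[0.001, -0.316, 0.949, -0.121], [1.0, 0.0, -0.001, 0.0], [0.0, 0.949, 0.316, -0.08], [0.0, 0.0, 0.0, 1.0]] 323.0527357960459
0.15 [ 1.99607001  0.41602052 -1.99648346] [ 0.24888515 -0.57288117  0.25274365] [-1.12445507 -0.55128871 -0.21022327]
```

View pics/scene0.png

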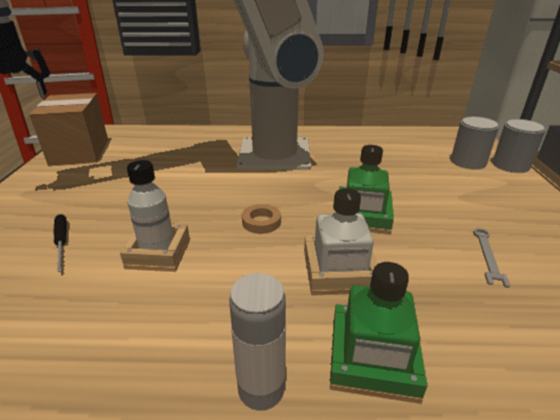

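View pics/top0.png

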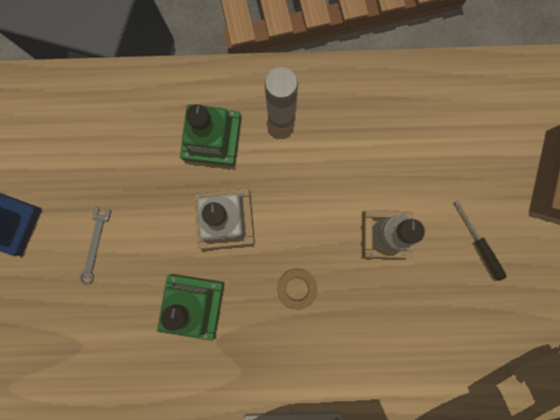

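Candidates for the cap are:
- **White square bottle:** scene (347,203), top (214,215). This is the target by colour and shape.
- **Green look-alikes:** top (198,117) and (174,317); scene (390,281) and (371,157).
- **Round bottle, to avoid:** top (410,232), scene (142,172).

I'll check the choice in a close crop.

```bash
python3 - <<'E'
import cv2,numpy as np
a=cv2.imread("pics/scene0.png")[180:280,300:390];b=cv2.imread("pics/top0.png")[180:255,180:260]
a=cv2.resize(a,(400,444),interpolation=cv2.INTER_CUBIC) if 0 else cv2.resize(a,None,fx=4.4,fy=4.4,interpolation=cv2.INTER_CUBIC)
b=cv2.resize(b,None,fx=5,fy=5,interpolation=cv2.INTER_CUBIC)
o=np.zeros((440,796,3),np.uint8);o[:,:396]=a;o[:375,396:]=b
o=np.clip(o.astype(float)*1.5,0,255).astype(np.uint8)
cv2.imwrite("pics/crop.png",o)
E
```

```text
(no output)
```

View pics/crop.png

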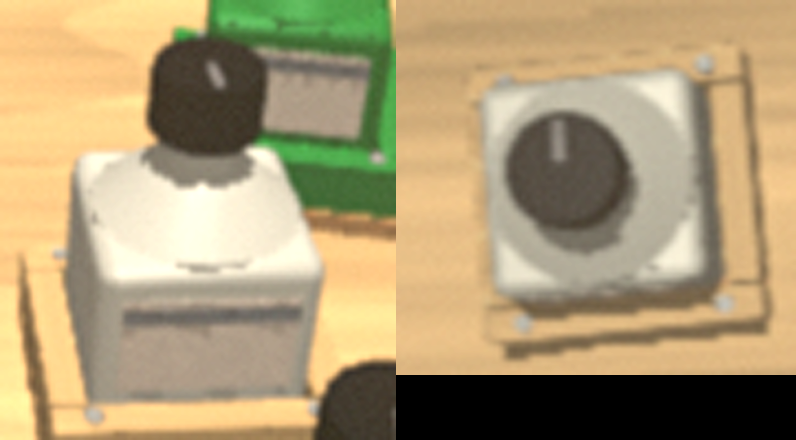

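The crop confirms the target: a white square body in a plywood holder, with a black cap. The cap top centre is at about top (213.2,213.6) and scene (347.5,196.4). The rib runs roughly along ±x.

```bash
cat > h.py <<'E'
import numpy as np,pickle
from scipy.spatial.transform import Rotation as R
def ray(c,u,v,T=None):
    T=c["cam_to_world"] if T is None else T
    d=T[:3,:3]@np.array([(u-c["cx"])/c["fx"],(v-c["cy"])/c["fy"],1]);return T[:3,3],d/np.linalg.norm(d)
def plane(r,z): o,d=r;return o+d*(z-o[2])/d[2]
def tri(rs):
    A=sum(np.eye(3)-np.outer(d,d) for o,d in rs);b=sum((np.eye(3)-np.outer(d,d))@o for o,d in rs)
    p=np.linalg.solve(A,b);return p,[np.linalg.norm(np.cross(p-o,d)) for o,d in rs]
def down(yaw): # tool x down, tool y at heading yaw
    x=np.array([0,0,-1.]);y=np.array([np.cos(yaw),np.sin(yaw),0]);return R.from_matrix(np.c_[x,y,np.cross(x,y)]).as_rotvec()
E
python3 - <<'E'
from h import *
from rig import manip
d=pickle.load(open("cams.pkl","rb"));t,s=d["top"],d["scene"]
p,e=tri([ray(t,213.2,213.6),ray(s,347.5,196.4)]);print(p,e)
for n,u,v,z in(("sq",213.2,213.6,.173),("g1",198,117,.173),("g2",174,317,.173),("round",410,232,.203),("can",281,80,.15)):print(n,plane(ray(t,u,v),z))
print("yaw now",R.from_rotvec(manip.get_ee_rot()).as_matrix()[:,1])
for yaw in np.arange(-180,180,30):
    q=manip.solve_ik([p[0],p[1],.30],down(np.radians(yaw)));print(yaw,None if q is None else np.round(q,2))
E
```

```text
[0.54188045 0.14143559 0.1682991 ] [np.float64(0.0007247637861505068), np.float64(0.0007247637861505198)]
sq [0.54139523 0.13985983 0.173     ]
g1 [0.73056565 0.16767083 0.173     ]
g2 [0.35239048 0.21387053 0.173     ]
round [ 0.49561925 -0.21930298  0.203     ]
can [0.81070265 0.00422871 0.15      ]
yaw now [ 0.39842961 -0.91719819 -0.00115222]
-180 None
-150 None
-120 [0.23 0.28 1.73 0.   1.13 2.33]
-90 [ 0.23  0.28  1.73 -0.    1.13  1.8 ]
-60 [ 0.23  0.28  1.73 -0.    1.13  1.28]
-30 [0.23 0.28 1.73 0.   1.13 0.76]
0 [ 0.23  0.28  1.73 -0.    1.13  0.23]
30 [ 0.23  0.28  1.73  0.    1.13 -0.29]
60 [ 0.23  0.28  1.73 -0.    1.13 -0.81]
90 [ 0.23  0.28  1.73 -0.    1.13 -1.34]
120 [ 0.23  0.28  1.73 -0.    1.13 -1.86]
150 [ 0.23  0.28  1.73 -0.    1.13 -2.38]
```

```bash
python3 - <<'E'
from h import *
from rig import manip
import cv2
p0=manip.get_position();manip.servo_line([p0[0],p0[1],.36],rate=.2)
ims=[];out=[]
for yaw in(20,-40):
    manip.move_to([.5419,.1407,.335],down(np.radians(yaw)))
    P,r=manip.get_position(),manip.get_ee_rot();c=manip.camera("wrist")
    T=np.eye(4);T[:3,:3]=R.from_rotvec(r).as_matrix();T[:3,3]=P;c["T"]=T@c["mount"];out.append(c)
    uv=np.linalg.inv(c["T"])@[.5419,.1407,.171,1];print(P,uv[:2]/uv[2]*c["fx"]+[c["cx"],c["cy"]])
    ims.append(c["image"][...,::-1])
pickle.dump(out,open("w.pkl","wb"))
cv2.imwrite("pics/w.png",np.clip(np.hstack([i[60:420,80:480] for i in ims])*1.5,0,255).astype(np.uint8))
print(manip.get_time(),manip.get_contact_force())
E
```

```text
[0.54214998 0.14000688 0.33501902] [279.75042234 195.69755453]
[0.54197265 0.14050858 0.3350061 ] [278.51289139 194.89015861]
4.6417 [-0.4739919   0.88528325 -0.03104145]
```

View pics/w.png

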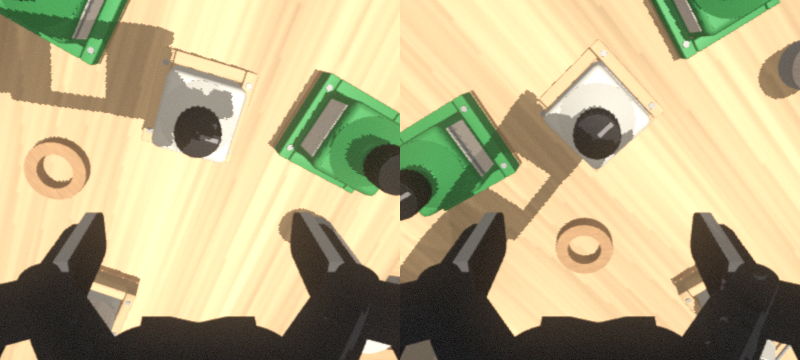

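Both crops show the cap just below the middle, blob centres at about (277,192) in full-image pixels. The blob includes some of the cap side at its upper edge, so I'll isolate the top face using its lower arc.

```bash
python3 - <<'E'
from h import *
import cv2
rs=[]
for c in pickle.load(open("w.pkl","rb")):
    m=(c["image"].max(2)<62).astype(np.uint8)
    m=cv2.morphologyEx(m,cv2.MORPH_CLOSE,np.ones((7,7)))
    cs=[k for k in cv2.findContours(m,cv2.RETR_EXTERNAL,cv2.CHAIN_APPROX_NONE)[0] if cv2.pointPolygonTest(k,(278,195),False)>=0]
    k=cs[0][:,0,:].astype(float);x,y,w,h=cv2.boundingRect(cs[0])
    a=k[k[:,1]>y+h-w/2+1]; s=np.linalg.lstsq(np.c_[2*a,np.ones(len(a))],(a**2).sum(1),rcond=None)[0]
    print((x,y,w,h),"arc centre",s[:2],"r",np.sqrt(s[2]+s[0]**2+s[1]**2))
    r=ray(c,s[0],s[1],c["T"]);rs.append(r);print(plane(r,.173))
print(tri(rs))
E
```

```text
(254, 166, 47, 50) arc centre [275.31168307 197.11285543] r 17.25267342205058
[0.53836278 0.13859314 0.173     ]
(253, 168, 48, 51) arc centre [276.44305692 194.76002082] r 23.374255506410908
[0.54089582 0.14242816 0.173     ]
(array([0.53928309, 0.13911896, 0.16715362]), [np.float64(0.0020877088666365075), np.float64(0.0020877088666366238)])
```

Views agree to a few mm (top and scene 0.5419, 0.1414; clean wrist arc 0.5409, 0.1424); the other arc is spoiled by shadow. I'll use (0.541, 0.1415) and descend, grip and press.

```bash
python3 - <<'E'
from h import *
from rig import manip
o=down(np.radians(-40));x,y=.541,.1415
manip.move_to([x,y,.215],o)
manip.servo_line([x,y,.166],o,rate=.06)
f0=manip.get_contact_force();print("down",f0,manip.get_position())
manip.command_gripper(.035,f_grip=70)
print("w",manip.get_width(),manip.get_contact_force()-f0,manip.get_position())
for z in(.162,.158,.156):
    manip.servo_line([x,y,z],o,rate=.02);print(z,manip.get_contact_force()-f0,manip.get_position()[2])
print(manip.get_time())
E
```

```text
down [ 0.08037866 -0.51638483 -0.68425524] [0.54122349 0.14157266 0.16620362]
w 0.04242374233417578 [-0.2812327  -0.13279967  6.20664096] [0.54131202 0.14144491 0.1666771 ]
0.162 [-1.27797117 -1.03361227  9.3964397 ] 0.16285242478643874
0.158 [-3.0349194  -0.71365675 10.54330712] 0.15906009630947418
0.156 [-6.75887707 -2.353174   22.4495275 ] 0.1584907699964655
7.575
```

The spring force rose to 10.5 N and then jumped to 22 N, so the cap is down on its stop. Now I'll turn it.

```bash
python3 - <<'E'
from h import *
from rig import manip
x,y=.541,.1415
manip.servo_line([x,y,.157],down(np.radians(-40)),rate=.02)
q=np.array(manip.solve_ik([x,y,.157],down(np.radians(-40))))
print(manip.get_contact_force(),manip.get_torque(),q[5])
for a in np.r_[np.arange(.15,1.46,.15),1.45,1.49]:
    t=q.copy();t[5]-=a;manip.set_joints(t);f=manip.get_contact_force()
    print(round(a,2),np.round(f,1),np.round(manip.get_torque(),2),round(manip.get_joint_positions()[5],3),round(manip.get_width(),4),round(manip.get_time(),2))
    if np.linalg.norm(f)>60:break
T=np.eye(4);T[:3,:3]=R.from_rotvec(manip.get_ee_rot()).as_matrix();T[:3,3]=manip.get_position()
print(T[:3,3])
E
```

```text
[-3.81698305 -1.71098303 13.04699704] [-0.31515013  0.71328185 -0.00451998] 0.9326715193620947
0.15 [-3.9 -2.3 14.1] [-0.25  0.73 -0.02] 0.782 0.0422 8.09
0.3 [-4.3 -1.2 14.1] [-0.25  0.74  0.06] 0.632 0.0423 8.36
0.45 [-3.8 -0.3 13.3] [-0.29  0.74  0.05] 0.482 0.0424 8.62
0.6 [-4.9 -1.5 14.5] [-0.28  0.77  0.04] 0.332 0.042 8.89
0.75 [-4.4 -1.2 14.1] [-0.27  0.79  0.06] 0.182 0.0421 9.16
0.9 [-4.2 -2.2 14.5] [-0.31  0.77  0.03] 0.032 0.0421 9.43
1.05 [-4.7 -1.1 14.6] [-0.25  0.78  0.1 ] -0.118 0.0423 9.69
1.2 [-4.8 -2.1 14.8] [-0.29  0.77  0.05] -0.268 0.0426 9.96
1.35 [-4.9 -2.2 14.2] [-0.34  0.81  0.03] -0.418 0.0429 10.22
1.45 [-4.8 -1.9 14.3] [-0.32  0.77 -0.06] -0.518 0.0422 10.47
1.49 [-4.4 -1.5 14.4] [-0.36  0.79 -0.76] -0.556 0.042 10.72
[0.54118829 0.14143502 0.1585651 ]
```

The torque jump at 1.49 is the end stop, so the cap turned with the gripper. Now I'll ease off, let it up, release and look.

```bash
python3 - <<'E'
from h import *
from rig import manip
import cv2
x,y=.541,.1415
q=np.array(manip.get_joint_positions());q[5]=.9327-1.45;manip.set_joints(q)
o=manip.get_ee_rot()
manip.servo_line([x,y,.166],o,rate=.03);print(manip.get_contact_force(),manip.get_torque())
manip.command_gripper(.08);print(manip.get_width())
manip.servo_line([x,y,.335],o,rate=.12)
manip.move_to([x,y,.335],down(np.radians(-40)));manip.hold(.3)
c=manip.camera("wrist");s=manip.camera("scene");i=c["image"][100:300,180:380,::-1]
o=np.hstack([cv2.resize(i,(400,400),interpolation=2),cv2.resize(s["image"][150:250,300:400,::-1],(400,400),interpolation=2)])
cv2.imwrite("pics/after.png",np.clip(o*1.6,0,255).astype(np.uint8))
print(manip.get_time(),manip.get_contact_force())
E
```

```text
[-1.46837694 -1.65215534  5.21215079] [-0.22640485  0.25057836 -0.02963655]
0.08035151936287674
15.0917 [ 0.35549636 -0.30316164  0.3002214 ]
```

View pics/after.png

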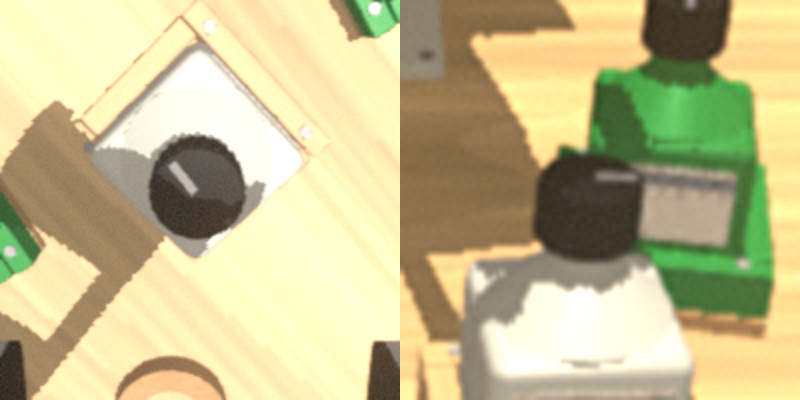

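In the wrist view the rib has swung from up-right to up-left at about (183,177), roughly 85° anticlockwise. In the scene view the cap's top edge is at row 188.7, against 188.6 before, so it has sprung back up. Nothing is touching it, so I'll hand in.

```bash
python3 -c "
from rig import manip
manip.sign_off();print(manip.get_time())"
```

```text
the job is handed in; nothing more can be done
the job is handed in; nothing more can be done
```

The square bottle's cap is unlocked, and I've handed the job in. I gripped it at 70 N, pressed it down to its stop and turned it anticlockwise to the end stop. Then I let it up, released it and backed off. The clock stood at 15.1 s at the last check.

**Press:** with the cap still locked, the force rose from 9 N to about 10.5 N, then jumped to 22 N at the stop. The downward force stayed at about 14 N through the whole turn.

**Turn:** the torque stayed low until about 1.49 rad of wrist turn, where it jumped to 0.76 N m at the end stop. In the wrist picture the cap's rib had turned about 85°.

**Release:** the cap's top edge in the scene view is back where it started (row 188.7, against 188.6 before). The contact force is about zero, and the arm is well above the bottle.

**Disagreement:** one of the two wrist-camera fits of the cap centre was off by 3–4 mm because of a shadow, and I left it out. Triangulated cap-top heights came out at 168 mm (scene and top cameras) and 167 mm (wrist pair, including the bad fit), against the 173 mm given. The route stayed above the round bottle, but I did not measure contact with it separately.

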